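# Tip the nuts into the tray's pick-up corner and hold it

## Task

The carver is about to bolt down the relief and needs the square nuts. Put the one stray nut that lies on the bench into the wooden parts tray with the others, then take hold of the tray and tip it towards its cut-down pick-up corner until all five nuts have slid down into that corner. Keep holding the tray clearly tilted and still, that corner resting on the bench and the nuts inside, and finish while holding it so; do not disturb the mallet, the gouge, the tin or the clamped relief.

Things in the scene. Friction and masses are not known exactly. Their poses are not given: they have to be found in the camera images.
- tray: open-topped tray of pale waxed wood, 200 mm along its x, 150 along its y, 60 high, walls 10 thick, floor 8 thick, 0.34 to 0.61 kg empty, standing flat on the bench. Origin: centre of its underside; z up. Only its (-x, -y) corner, the pick-up corner, is cut down; it points to the robot's side. The +x and +y walls are full height all along and can be gripped from above across their 10 mm.
- tray_pick (a point): inside of the pick-up corner, where the inner faces of the two cut-down walls meet the floor (tray frame x -90, y -65, z 8 mm). Both walls are 30 mm high for 55 mm from the outer corner, then slope up over 26 mm to 60 mm. Nuts start to slide at 9 to 14 degrees of tilt; to creep along a wall right into the corner they need about 25, so 30 to 35 is safe.
- tray_foot (a point): outside bottom point of the pick-up corner, on the bench (tray frame x -100, y -75, z 0 mm): the point to tip the tray on. The bench is rough enough that it stays put.
- tray_top (a point): outside upper point of the opposite, full-height corner (tray frame x +100, y +75, z 60 mm)
- stray: bright steel square nut, 22 x 22 mm, 11 mm thick, 32 g, with a 12 mm round hole; origin at its centre, z along the hole, x and y square to its sides. The one that lies flat on the bench by itself, on the robot's right of the tray.
- mallet: bystander: carver's round wooden mallet standing on its head, head 104 mm across and 130 mm high, handle up to 250 mm; origin under its centre
- gouge: bystander: carving gouge lying on the bench, 275 mm long, 29 mm thick handle; origin on the bench below its ferrule near mid-length, x towards the blade
- tin: bystander: flat round wax tin, 87 mm across, 37 mm high; origin under its centre
- panel: bystander, fixed: pale carved relief board 160 x 400 mm, 36 mm high, on a black mat, with two steel hold-down straps on bare studs 77 mm high; origin on the bench at the middle of the mat's near edge, 40 mm before the board, x away across the board
- nut1: bright steel square nut, 22 x 22 mm, 11 mm thick, 32 g, with a 12 mm round hole; origin at its centre, z along the hole, x and y square to its sides. One of the four lying scattered on the tray's floor.
- nut2: bright steel square nut, 22 x 22 mm, 11 mm thick, 32 g, with a 12 mm round hole; origin at its centre, z along the hole, x and y square to its sides. One of the four lying scattered on the tray's floor.
- nut3: bright steel square nut, 22 x 22 mm, 11 mm thick, 32 g, with a 12 mm round hole; origin at its centre, z along the hole, x and y square to its sides. One of the four lying scattered on the tray's floor.
- nut4: bright steel square nut, 22 x 22 mm, 11 mm thick, 32 g, with a 12 mm round hole; origin at its centre, z along the hole, x and y square to its sides. One of the four lying scattered on the tray's floor.

How it is judged:
By the outcome, as a careful person would: the job done as asked, in the order asked, and still so for the second after the job is handed in, while the arm keeps its last pose, push and grip.
It also fails if it takes over 58 s, if anything falls off the work surface, if the arm or the gripper's body presses on something with over 40 N, if the wrist force passes 120 N, or if a joint passes its speed limit or range.

## Robot

A 6-joint arm with a two-finger parallel gripper is mounted at the origin on the work surface. World frame = base frame: x ahead of the robot, y to its left, z up, the work surface at z = 0. Lengths are in mm, angles in rad, forces in N, time in s.
With the tool pointing down it reaches from about 400 to 925 mm from the base axis. Payload 12.5 kg.
Tool frame: the origin (TCP) lies at the very end of the fingers, on their centre line; the grasp point (between the pads) lies env.hold_point_z behind it (env.hold_point_z is the distance from the TCP to the grasp point, in mm); y points along the fingers, z is the direction in which the jaws open and shut, and the axes are right-handed (so a half turn about y gives the same grasp; the last joint's range is limited). The gripper opens to 95 mm and grips with 3 to 60 N. Pads are 20 mm wide; open, the fingers measure 119 mm over their backs; the gripper's body (75 mm by 180 mm) begins 59 mm behind the grasp point.
Start: joints at [-1.323, 0.491, 1.559, -0, 1.092, -0.106], TCP at [216.564, -586.299, 214.661] pointing down, gripper open.
Joint ranges: [-3.1, 3.1], [-0.84, 2.19], [0.05, 2.79], [-1.13, 4.28], [0.06, 2.93], [-2.69, 2.69]. Speed limits (rad/s): [2.22, 2.22, 2.79, 3.14, 3.14, 3.14].

## Interface

Orientations are given as [roll, pitch, yaw] about the fixed x, y, z axes, in that order (R = Rz(yaw) Ry(pitch) Rx(roll)).
In Python, from cell import env gives the robot as it stands.
- The arm moves only by the shell command python3 -m inch 'ROWS'. ROWS is JSON, one flat list of numbers, 7 for each row, row after row: the shift along the tool's x, y, z in m, then the turn, a rotation vector about the tool's x, y, z in degrees, then the closure, from -1 (fully open) to 1 (shut). In form: [tx, ty, tz, ax, ay, az, hand, tx, ty, tz, ax, ay, az, hand, ...]. A call has 1 to 10 rows; each row shifts and turns the commanded pose from where the row before left it, along the tool's axes as they then stand; what a row does not reach is not made up. A row lasts 1/10 s, in which the tool goes at most 50 mm and 8.59 degrees, less where a joint would pass 70% of its speed; a pose out of reach is approached as far as the arm can. A call is refused whole if a number of a shift passes 0.05 or a number of a turn 8.59, either way. A call with a gripper value outside its range is refused whole. The fingers move at their own pace and stop on an object; the grip force is fixed at half the most. Time passes only in rows, so rows that do not move let the fingers close. It gives the time, the measured TCP pose, the force and the opening at its end, in the units of the state.
- env.state(): the state, without advancing time (a new reading comes with each control period).
- env.read_camera(name): name is "side" or "top"; returns a dict with "pixels" (384x512x3 uint8, blue, green, red), "depth" (384x512 float32, mm along the optical axis (not along the pixel's ray), 0 where there is no reading), "mtx" (3x3 intrinsics, pixels), "R" (3x3) and "t" (3): a world point X has camera coordinates R X + t. Camera axes: x right, y down, z forward; pixel columns grow to the right and rows downward; lengths in mm; the calibration is good to about 2 mm. A picture is of the moment at which its call begins.
- env.job_done(): hands the job in, once; it reports no verdict.
The state is a dict: "t": time; "joints": joint angles; "qvel": joint speeds; "tau": joint torques, N m; "eef_pos": TCP position; "tcp_rot": TCP orientation; "ft_force": force on the tool from outside, world axes, zero at the start; "moment": the same for the moment, N m; "opening": opening from 0.0 (shut) to 1.0 (fully open).
Only numpy, scipy, OpenCV 4.12 (cv2) and the standard library are available. Lean on these libraries where they do the work, as an engineer would, in place of code of your own. Each camera call takes 0.05 s, during which the arm holds its last target.

## Working session

There is one attempt and no reset: what is moved stays moved. The work goes in short steps, Python scripts to look and compute and a shell command to move; the robot and the scene stay as the last step left them, time stands still between calls to the robot, and variables do not carry over. Pictures are saved under pics/ and viewed, and the job is handed in when it is done.

```bash
ls; mkdir -p pics; python3 - <<'E'
from cell import env
import cv2
print(env.state(), env.hold_point_z)
for n in ("top","side"):
    c=env.read_camera(n); cv2.imwrite(f"pics/{n}0.png",c["pixels"]); print(n,c["mtx"],c["R"],c["t"])
    import numpy as np; np.savez(f"pics/{n}0.npz",**c)
E
```

```text
pics
{'t': 0.0, 'joints': array([-1.32256827e+00,  4.91572338e-01,  1.55947937e+00,  4.46331967e-07,
        1.09170007e+00, -1.05628533e-01]), 'qvel': array([ 0.0012883 , -0.00019631,  0.00037678,  0.00019498,  0.00039789,
        0.00018938]), 'tau': array([ 2.62615674e-05, -6.12652159e+01, -2.58188045e+01,  6.92947232e-02,
        4.81447473e-02, -7.31311161e-05]), 'eef_pos': array([ 216.51453521, -586.0231561 ,  214.04351   ]), 'tcp_rot': array([-1.57194895e+00,  1.22602916e-04, -2.78773634e+00]), 'ft_force': array([-0.20037558, -0.28861791, -0.09271886]), 'moment': array([-0.01842702,  0.00786501,  0.03129647]), 'opening': 0.9980993856889305} 18.8
top [[373.00239972   0.         262.10499009]
 [  0.         373.00239972 193.12797676]
 [  0.           0.           1.        ]] [[-0.00314811 -0.99999354 -0.00173671]
 [-0.99109092  0.00335132 -0.13314485]
 [ 0.13314981  0.00130208 -0.99109507]] [  15.996835    553.66444576 1218.60845906]
side [[469.70861527   0.         266.10375106]
 [  0.         469.70861527 189.93777267]
 [  0.           0.           1.        ]] [[-0.91299821 -0.40794762 -0.0036068 ]
 [-0.29698003  0.67065926 -0.67971981]
 [ 0.27970901 -0.61951182 -0.733463  ]] [ 504.26421568  216.23843959 1225.80366126]
```

View pics/top0.png

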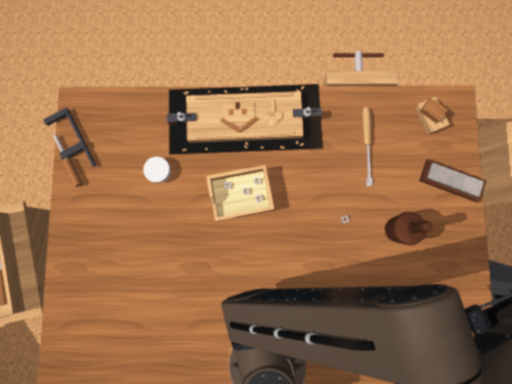

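View pics/side0.png

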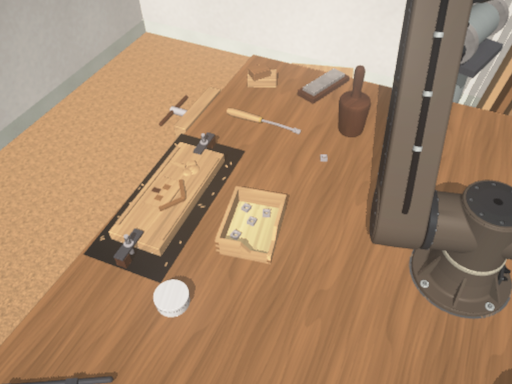

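```bash
cat > h.py <<'E'
import numpy as np, cv2
from cell import env
def grab(n,tag):
    c=env.read_camera(n); cv2.imwrite(f"pics/{n}_{tag}.png",c["pixels"]); np.savez(f"pics/{n}{tag}.npz",**c); return c
def ray(c,uv,z):
    d=c["R"].T@np.linalg.inv(c["mtx"])@np.array([uv[0],uv[1],1.]); o=-c["R"].T@c["t"]
    return o+d*(z-o[2])/d[2]
def proj(c,X):
    p=c["mtx"]@(c["R"]@np.array(X,float)+c["t"]); return p[:2]/p[2]
def crop(c,x0,y0,x1,y1,k,name):
    cv2.imwrite(name,cv2.resize(c["pixels"][y0:y1,x0:x1],None,fx=k,fy=k,interpolation=cv2.INTER_CUBIC))
E
python3 - <<'E'
from h import *
t=dict(np.load("pics/top0.npz")); s=dict(np.load("pics/side0.npz"))
crop(t,195,155,295,230,8,"pics/tc.png"); crop(s,205,175,305,270,6,"pics/sc.png"); crop(t,325,200,365,230,15,"pics/tn.png")
for c,uv in((t,(345,219)),(s,(324,158))): print(ray(c,uv,11))
for uv in((207,177),(267,166),(274,210),(216,219)): print(ray(t,uv,60), t["depth"][uv[1],uv[0]])
E
```

```text
[ 467.40611013 -267.6462329    11.        ]
[ 464.24831719 -258.56646755   11.        ]
[605.34512443 197.17804464  60.        ] 1241.9154
[641.90507875  -2.46151086  60.        ] 1308.5232
[494.59035677 -24.7285733   60.        ] 1285.7657
[465.66318037 165.39416949  60.        ] 1246.4882
```

View pics/tc.png

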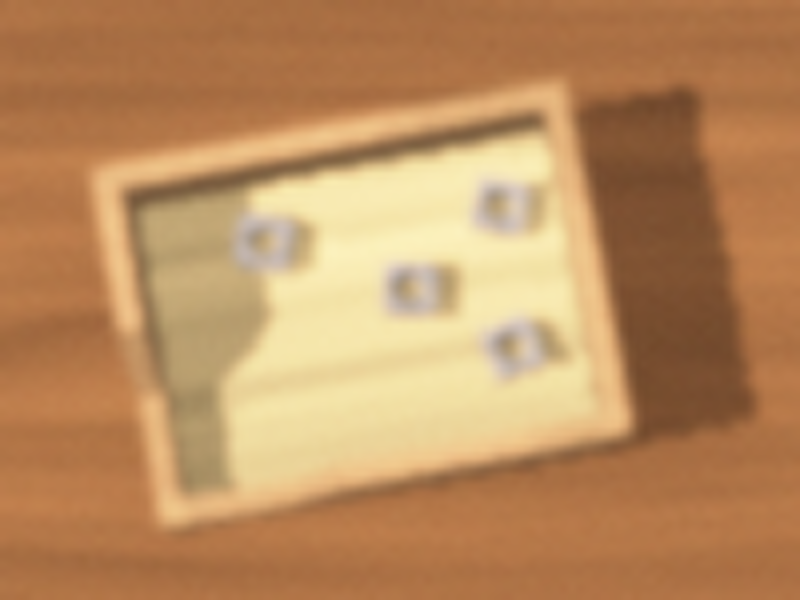

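View pics/sc.png

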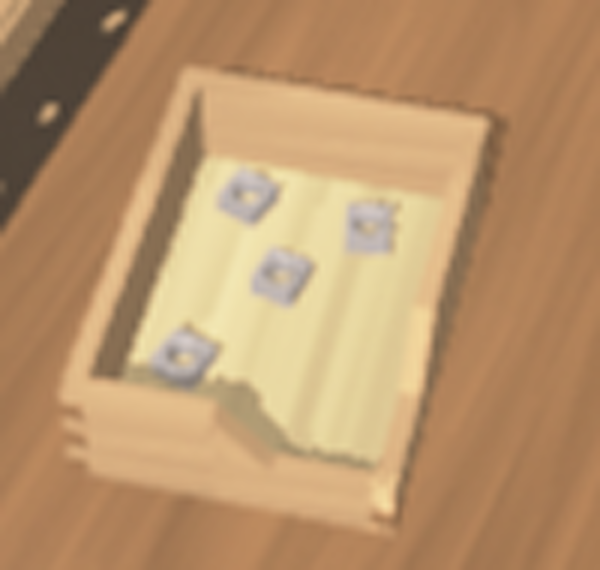

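View pics/tn.png

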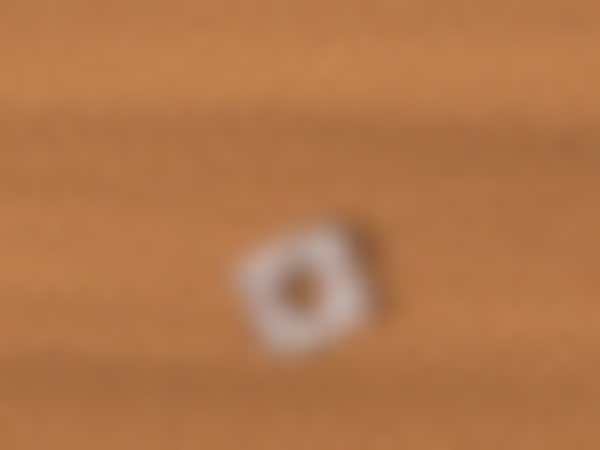

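```bash
python3 - <<'E'
from h import *
t=dict(np.load("pics/top0.npz")); s=dict(np.load("pics/side0.npz"))
for n,c,uv in(("t",t,(345,219)),("s",s,(324,158))):
    x,y=uv; p=c["pixels"].astype(int)[y-10:y+11,x-10:x+11]; hsv=cv2.cvtColor(p.astype(np.uint8),cv2.COLOR_BGR2HSV)
    m=((hsv[...,1]<75)&(hsv[...,2]>120)).astype(np.uint8)
    print(m.sum()); ys,xs=np.nonzero(m)
    cnt,_=cv2.findContours(m,cv2.RETR_EXTERNAL,cv2.CHAIN_APPROX_NONE); k=max(cnt,key=cv2.contourArea)
    hull=cv2.convexHull(k).reshape(-1,2).astype(float)+[x-10,y-10]
    M=cv2.moments(cv2.convexHull(k)); cen=(M['m10']/M['m00']+x-10,M['m01']/M['m00']+y-10)
    print(n,cen,ray(c,cen,11 if n=="t" else 8))
    W=np.array([ray(c,q,11)[:2] for q in hull],np.float32); print(cv2.minAreaRect(W))
def u(a,b): return ((a+.5)/8-.5+195,(b+.5)/8-.5+155)
P={k:ray(t,u(*v),z) for k,v,z in(("TL(-x,+y)",(95,168),60),("TR(+x+y)",(567,82),60),("BR(+x-y)",(635,435),60),("BL",(163,525),30))}
print(P)
def us(a,b): return ((a+.5)/6-.5+205,(b+.5)/6-.5+175)
for nm,v,z in(("TL",(65,400),60),("TR",(188,70),60),("BR",(495,120),60),("foot",(395,533),0)): print(nm,ray(s,us(*v),z))
crop(s,300,140,350,175,15,"pics/sn.png")
E
```

```text
37
t (344.6854460093897, 218.8169014084507) [ 468.03258602 -266.59631723   11.        ]
((467.1007995605469, -266.9964294433594), (21.053165435791016, 23.236080169677734), 26.0729923248291)
59
s (323.4659498207885, 157.5268817204301) [ 467.37378944 -263.09231367    8.        ]
((466.50048828125, -260.26031494140625), (22.489408493041992, 34.05532455444336), 19.61775016784668)
{'TL(-x,+y)': array([610.20433829, 199.12966178,  60.        ]), 'TR(+x+y)': array([645.96253506,   2.73450614,  60.        ]), 'BR(+x-y)': array([498.0917042 , -24.54913703,  60.        ]), 'BL': array([463.63737402, 172.65866357,  30.        ])}
TL [604.86542687 205.5467085   60.        ]
TR [644.15576451   7.73967933  60.        ]
BR [496.63935822 -22.01736469  60.        ]
foot [462.31749861 173.33681095   0.        ]
```

View pics/sn.png

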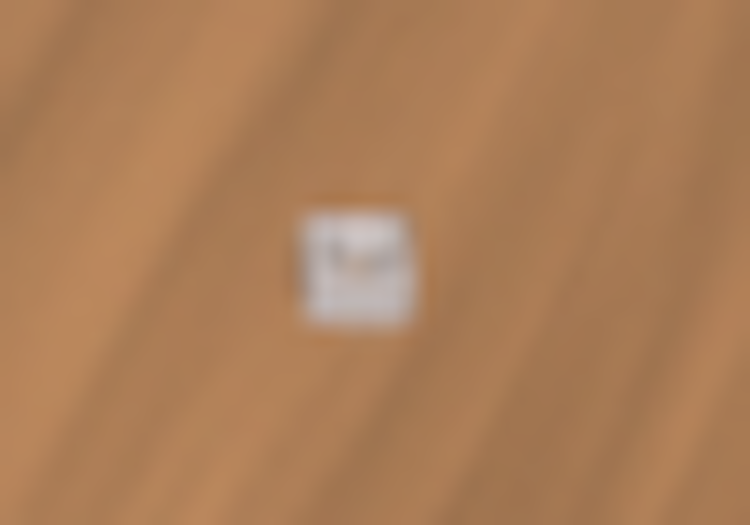

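```bash
python3 - <<'E'
from h import *
t=dict(np.load("pics/top0.npz")); s=dict(np.load("pics/side0.npz"))
crop(t,370,190,450,250,8,"pics/tm.png"); crop(s,320,50,400,150,6,"pics/sm.png")
def u(a,b): return ((a+.5)/8-.5+195,(b+.5)/8-.5+155)
o=np.array([552.5,89.5]);a=np.deg2rad(-79.6);ex=np.array([np.cos(a),np.sin(a)]);ey=np.array([-ex[1],ex[0]])
for v in((268,242),(503,207),(415,288),(518,347)):
    p=ray(t,u(*v),19)[:2]-o; print(p@ex,p@ey)
# mallet: side base, top head
print(ray(s,(352,130),0), ray(t,(400,229),130), ray(t,(424,227),250), ray(s,(359,70),250))
print(ray(t,(280,150),0),ray(t,(369,183),0))
E
```

```text
-34.65485700359717 39.683115613227
67.03220061535734 36.114145065231995
23.68446806307145 8.531651450217396
62.31074357474833 -24.52612453771244
[ 425.58070704 -441.94948916    0.        ] [ 428.56136633 -409.35413424  130.        ] [ 429.45514102 -431.74028455  250.        ] [ 430.77071198 -420.17328798  250.        ]
[711.6893514  -49.25057462   0.        ] [ 592.96834633 -357.59405212    0.        ]
```

View pics/tm.png

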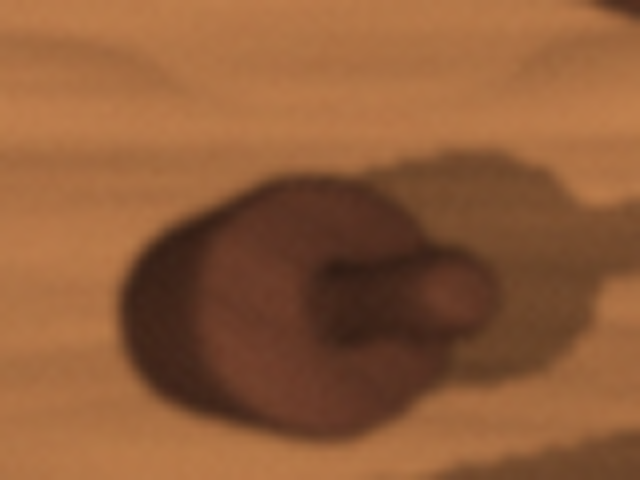

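```bash
python3 -m inch '[-0.024,0,-0.024,0,0,0,-1,-0.024,0,-0.024,0,0,0,-1,-0.024,0,-0.024,0,0,0,-1,-0.024,0,-0.024,0,0,0,-1,-0.024,0,-0.024,0,0,0,-1,-0.024,0,-0.024,0,0,0,-1,0,0,0,0,-6,0,-1]'
```

```text
t: 0.8
eef_pos: [302.7, -398.2, 214.7]
tcp_rot: [-1.572, 0.0, -2.68]
ft_force: [0.2, -1.2, 0.5]
opening: 0.993
```

```bash
python3 -m inch '[-0.0296,0,-0.0067,0,0,0,-1,-0.0296,0,-0.0067,0,0,0,-1,-0.0296,0,-0.0067,0,0,0,-1,-0.0296,0,-0.0067,0,0,0,-1,-0.0296,0,-0.0067,0,0,0,-1,-0.0296,0,-0.0067,0,0,0,-1,-0.0296,0,-0.0067,0,0,0,-1,0,0.04,0,0,0,0,-1,0,0.04,0,0,0,0,-1,0,0.04,0,0,0,0,-1]'; python3 - <<'E'
from h import *
s=grab("side","1"); t=grab("top","1")
crop(s,270,100,380,185,7,"pics/s1.png"); crop(t,290,170,400,250,7,"pics/t1.png"); print(env.state()["eef_pos"],env.state()["tcp_rot"])
E
```

```text
t: 1.8
eef_pos: [466.9, -267.2, 93.4]
tcp_rot: [-1.57, 0.0, -2.682]
ft_force: [1.0, -0.9, -0.8]
opening: 1.0
[ 464.8922173  -266.09701184   90.63262456] [-1.57798249 -0.00370683 -2.68296797]
```

View pics/s1.png

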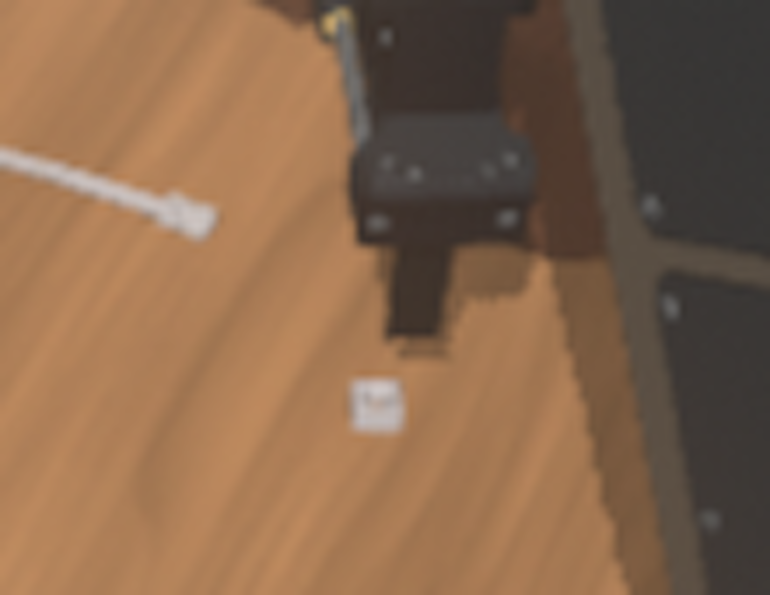

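View pics/t1.png

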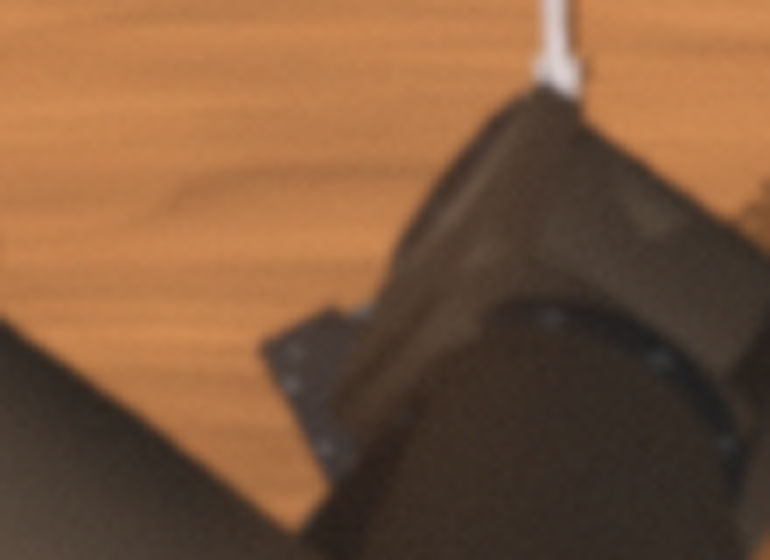

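```bash
python3 -m inch '[-0.002,0.02,0,0,0,0,0,0,0.02,0,0,0,0,0,0,0.02,0,0,0,0,0,0,0.01,0,0,0,0,0,0,0,0,0,0,0,0,0,0,0,0,0,0,0]'
```

```text
t: 2.5
eef_pos: [469.0, -267.1, 25.8]
tcp_rot: [-1.57, 0.0, -2.683]
ft_force: [-0.1, 0.0, -0.4]
opening: 0.555
```

```bash
python3 -m inch '[0,0.01,0,0,0,0,0,0,0.008,0,0,0,0,0,0,0.004,0,0,0,0,0,0,0,0,0,0,0,0,0,0,0,0,0,0,0]'; python3 - <<'E'
from h import *
s=grab("side","2"); print(env.state()["eef_pos"],env.state()["ft_force"])
crop(s,285,125,365,180,9,"pics/s2.png")
E
```

```text
t: 3.0
eef_pos: [468.6, -266.7, 2.5]
tcp_rot: [-1.571, -0.0, -2.683]
ft_force: [0.8, 1.1, 0.6]
opening: 0.499
[ 468.65271427 -266.70356031    2.69936245] [ 0.31364705 -0.06135336  0.49026423]
```

View pics/s2.png

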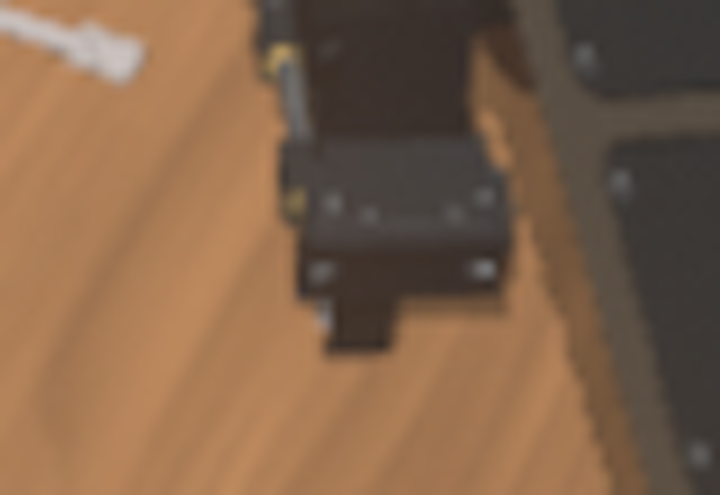

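```bash
python3 -m inch '[0,0,0,0,0,0,1,0,0,0,0,0,0,1,0,0,0,0,0,0,1,0,0,0,0,0,0,1,0,0,0,0,0,0,1,0,0,0,0,0,0,1,0,-0.02,0,0,0,0,1,0,-0.03,0,0,0,0,1,0,-0.04,0,0,0,0,1]'; python3 - <<'E'
from h import *
s=grab("side","3"); print(env.state()["eef_pos"],env.state()["opening"])
crop(s,285,95,365,180,7,"pics/s3.png")
E
```

```text
t: 3.95
eef_pos: [467.9, -266.2, 92.5]
tcp_rot: [-1.573, -0.001, -2.683]
ft_force: [0.9, -0.6, -0.8]
opening: 0.226
[ 470.07439559 -267.68477806   98.87601934] 0.2277695521614565
```

View pics/s3.png

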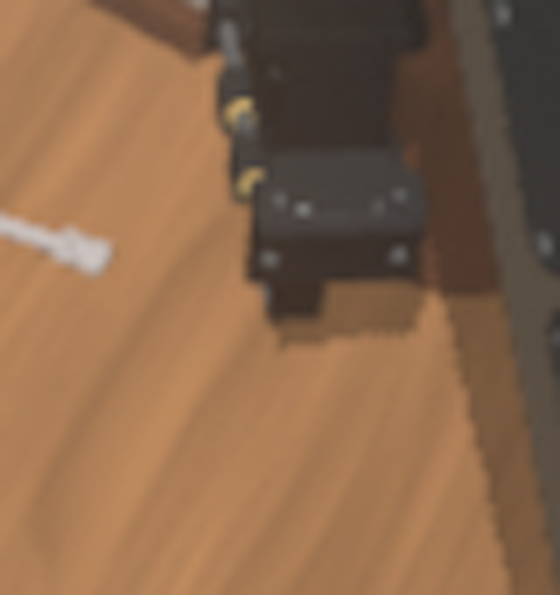

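```bash
python3 -m inch '[-0.0216,-0.01,-0.0334,0,0,0,1,-0.0216,-0.01,-0.0334,0,0,0,1,-0.0216,0,-0.0334,0,0,0,1,-0.0216,0,-0.0334,0,0,0,1,-0.0216,0,-0.0334,0,0,0,1,-0.0216,0,-0.0334,0,0,0,1,-0.0216,0,-0.0334,0,0,0,1,-0.0216,0,-0.0334,0,0,0,1,-0.0216,0,-0.0334,0,0,0,1,-0.0216,0,-0.0334,0,0,0,1]'; python3 -m inch '[0,0,0,0,8,0,1,0,0,0,0,8,0,1,0,0,0,0,0,0,1,0,0,0,0,0,0,1]'; python3 - <<'E'
from h import *
s=grab("side","4"); t=grab("top","4"); print(env.state()["eef_pos"],env.state()["opening"],env.state()["tcp_rot"])
crop(s,195,145,315,270,4.6,"pics/s4.png"); crop(t,185,140,295,230,7,"pics/t4.png")
E
```

```text
t: 5.0
eef_pos: [514.4, 130.1, 112.5]
tcp_rot: [-1.571, 0.0, -2.683]
ft_force: [0.3, -0.1, 0.3]
opening: 0.229
t: 5.4
eef_pos: [514.4, 128.3, 112.5]
tcp_rot: [-1.571, -0.0, -2.958]
ft_force: [0.8, -0.0, 0.4]
opening: 0.23
[514.47190033 128.14356082 112.56789361] 0.22678119148436046 [-1.57069236e+00 -1.57093077e-06 -2.95964750e+00]
```

View pics/s4.png

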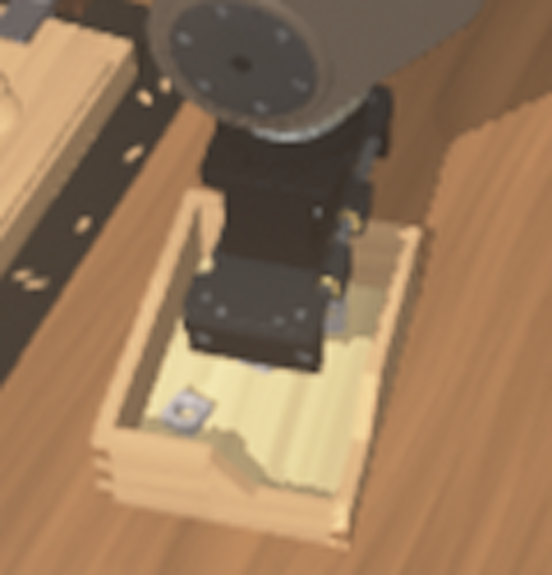

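View pics/t4.png

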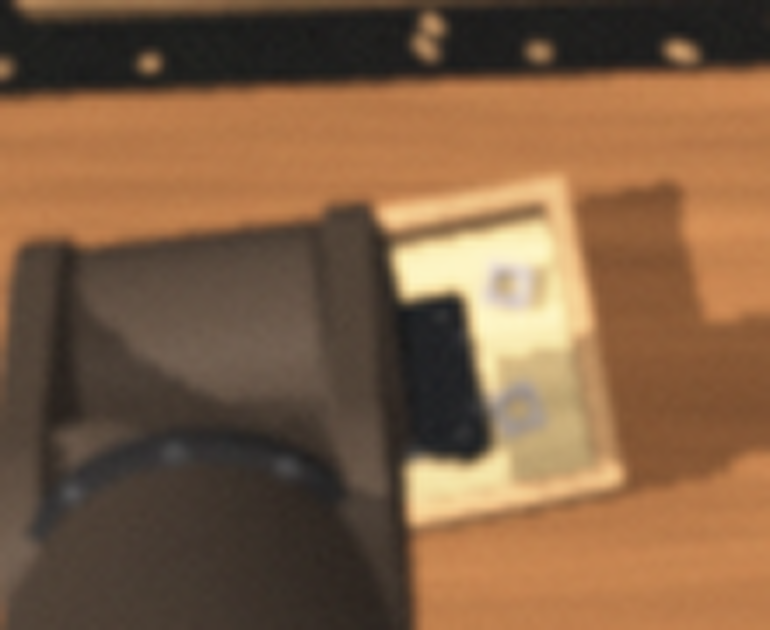

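```bash
python3 -m inch '[0,0.025,0,0,0,0,1,0,0.025,0,0,0,0,1,0,0.02,0,0,0,0,1,0,0.015,0,0,0,0,1,0,0.01,0,0,0,0,1,0,0.004,0,0,0,0,1,0,0,0,0,0,0,1]'; python3 -m inch '[0,0,0,0,0,0,0.4,0,0,0,0,0,0,0.15,0,0,0,0,0,0,0.15,0,0,0,0,0,0,0.15,0,-0.01,0,0,0,0,0.15,0,-0.03,0,0,0,0,0.15,0,-0.04,0,0,0,0,0.15,0,-0.04,0,0,0,0,0.15]'
```

```text
t: 6.2
eef_pos: [514.5, 128.3, 13.5]
tcp_rot: [-1.571, -0.0, -2.962]
ft_force: [-0.8, 0.4, 0.4]
opening: 0.228
t: 7.0
eef_pos: [514.1, 128.4, 135.5]
tcp_rot: [-1.571, -0.001, -2.962]
ft_force: [0.4, 0.5, 1.1]
opening: 0.427
```

```bash
python3 -m inch '[-0.0152,0,0.028,0,0,0,0,-0.0152,0,0.028,0,0,0,0,-0.0152,0,0.028,0,0,0,0,-0.0152,0,0.028,0,0,0,0,-0.0152,0,0.028,0,0,0,0,0,0,0,0,0,0,0,0,0,0,0,0,0,0]'; python3 - <<'E'
from h import *
s=grab("side","5"); t=grab("top","5"); print(env.state()["eef_pos"],env.state()["opening"],env.state()["tcp_rot"],env.state()["joints"])
crop(s,195,145,315,270,4.6,"pics/s5.png"); crop(t,185,140,295,230,7,"pics/t5.png")
E
```

```text
t: 7.7
eef_pos: [613.9, 3.9, 133.9]
tcp_rot: [-1.571, -0.0, -2.963]
ft_force: [-0.5, -0.5, -0.5]
opening: 0.498
[613.55859473   4.90317028 133.95978465] 0.4991122386335196 [-1.57089151e+00 -2.50110502e-04 -2.96185609e+00] [-9.96291855e-02  5.62593998e-01  1.67221195e+00  2.85920163e-05
  9.07053369e-01  1.29141297e+00]
```

View pics/s5.png

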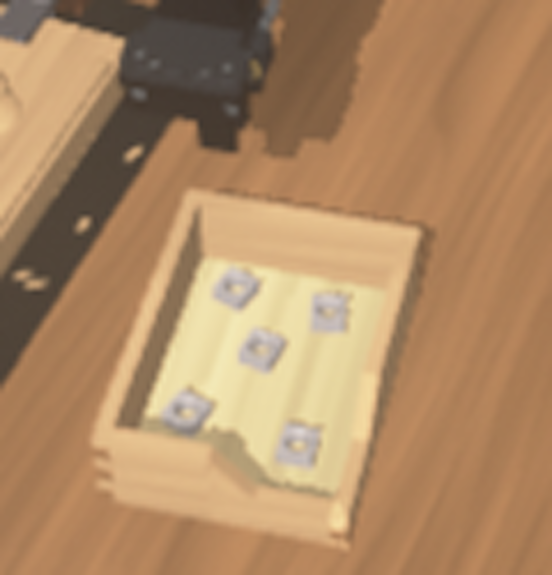

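View pics/t5.png

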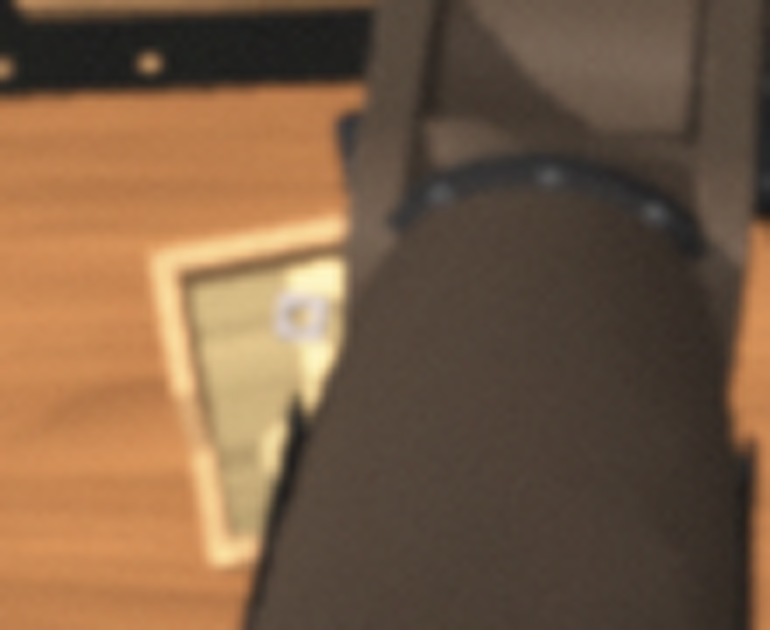

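```bash
python3 -m inch '[0,0.03,0,0,0,0,0,0,0.03,0,0,0,0,0,0,0.025,0,0,0,0,0,0,0.015,0,0,0,0,0,0,0.007,0,0,0,0,0,0,0,0,0,0,0,0,0,0,0,0,0,0,0]'; python3 - <<'E'
from h import *
s=grab("side","6"); print(env.state()["eef_pos"],env.state()["opening"],env.state()["ft_force"])
crop(s,195,145,315,270,4.6,"pics/s6.png")
E
```

```text
t: 8.5
eef_pos: [614.6, 4.4, 27.6]
tcp_rot: [-1.57, 0.001, -2.962]
ft_force: [-0.0, 0.4, 0.6]
opening: 0.502
[614.73692737   4.26358859  27.76452402] 0.5052150023769695 [ 0.09148246 -0.37214222 -0.97283819]
```

View pics/s6.png

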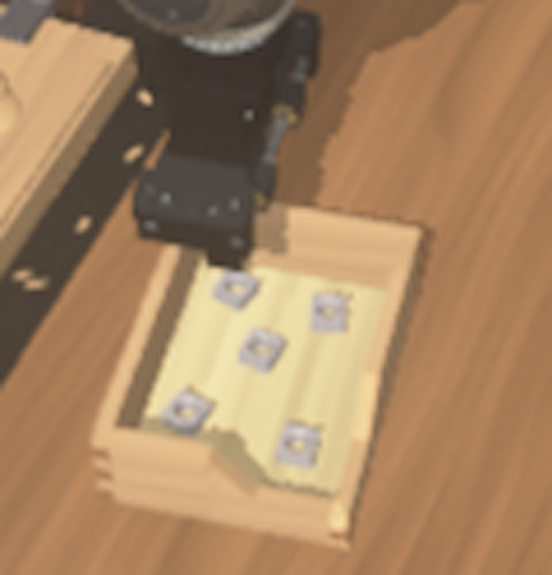

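```bash
python3 -m inch '[0,0,0,0,0,0,0.4,0,0,0,0,0,0,0.6,0,0,0,0,0,0,0.8,0,0,0,0,0,0,1,0,0,0,0,0,0,1,0,0,0,0,0,0,1,0,0,0,0,0,0,1,0,0,0,0,0,0,1]';  python3 - <<'E'
from h import *
s=grab("side","7");t=grab("top","7"); st=env.state(); print(st)
crop(s,195,145,315,270,4.6,"pics/s7.png"); crop(t,185,140,295,230,7,"pics/t7.png")
E
```

```text
t: 9.35
eef_pos: [614.1, 4.1, 26.6]
tcp_rot: [-1.571, -0.0, -2.962]
ft_force: [-0.5, -1.2, 0.7]
opening: 0.101
{'t': 9.45, 'joints': array([-1.00661598e-01,  7.07983656e-01,  1.74166945e+00, -2.67704869e-04,
        6.91968677e-01,  1.29095166e+00]), 'qvel': array([ 0.00123379, -0.00179576, -0.00085989,  0.00162762, -0.00031248,
        0.0012723 ]), 'tau': array([  0.53404804, -65.30683279, -17.33388126,   0.32775488,
        -0.2279671 ,   0.15389218]), 'eef_pos': array([614.16038785,   4.15658997,  26.63782105]), 'tcp_rot': array([-1.57064022e+00, -7.51869075e-05, -2.96220345e+00]), 'ft_force': array([-1.58598017, -1.80478517,  0.64547534]), 'moment': array([-0.12888164,  0.06817287,  0.1554468 ]), 'opening': 0.10500508104128876}
```

View pics/s7.png

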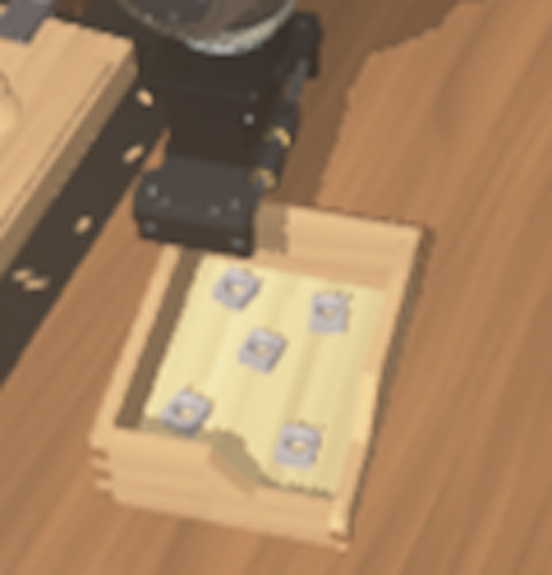

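View pics/t7.png

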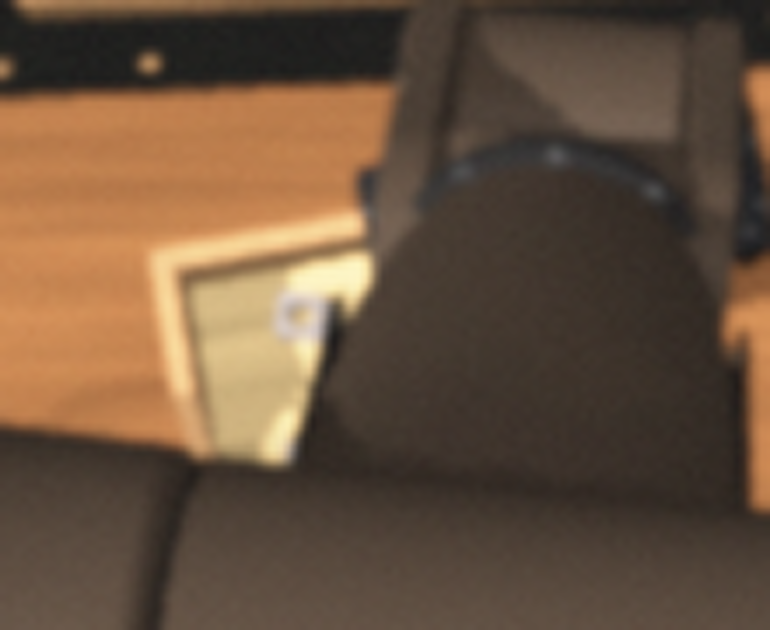

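```bash
python3 - <<'E'
import numpy as np
from scipy.spatial.transform import Rotation as R
w=np.array([1,0,1])/2**.5
r=np.array([-118.7,-26.6,195])
d=1.5
Q=R.from_rotvec(np.deg2rad(d)*w); print((Q.as_matrix()-np.eye(3))@r, w*d)
# total check w/ rounding
T=np.eye(4);D=np.eye(4);D[:3,:3]=R.from_rotvec([1.06,0,1.06],degrees=True).as_matrix();D[:3,3]=[.6,-5.8,-.4]
D[:3,3]=np.round((Q.as_matrix()-np.eye(3))@r,2)
for i in range(22): T=T@D
print(T[:3,3]+T[:3,:3]@(-r), -r)
E
```

```text
[ 0.54611186 -5.79743974 -0.54611186] [1.06066017 0.         1.06066017]
[ 118.81464559   26.5067791  -195.11464559] [ 118.7   26.6 -195. ]
```

```bash
python3 -m inch '[0.00055,-0.0058,-0.00055,1.06,0,1.06,1,0.00055,-0.0058,-0.00055,1.06,0,1.06,1,0.00055,-0.0058,-0.00055,1.06,0,1.06,1,0.00055,-0.0058,-0.00055,1.06,0,1.06,1,0,0,0,0,0,0,1,0,0,0,0,0,0,1]';  python3 - <<'E'
from h import *
s=grab("side","8"); st=env.state(); print(st["eef_pos"],st["ft_force"],st["moment"],st["opening"],st["joints"])
crop(s,195,145,315,270,4.6,"pics/s8.png")
E
```

```text
t: 10.05
eef_pos: [610.8, 6.8, 49.8]
tcp_rot: [-1.497, 0.074, -2.959]
ft_force: [-0.2, -0.4, -5.2]
opening: 0.107
[610.87346686   6.62689989  49.61927875] [-0.487008    0.28552766 -4.73144059] [-0.14157025  0.0336603  -0.03326756] 0.10658120672248211 [-0.07355205  0.64994201  1.79921627 -0.09334924  0.60438396  1.3923624 ]
```

View pics/s8.png

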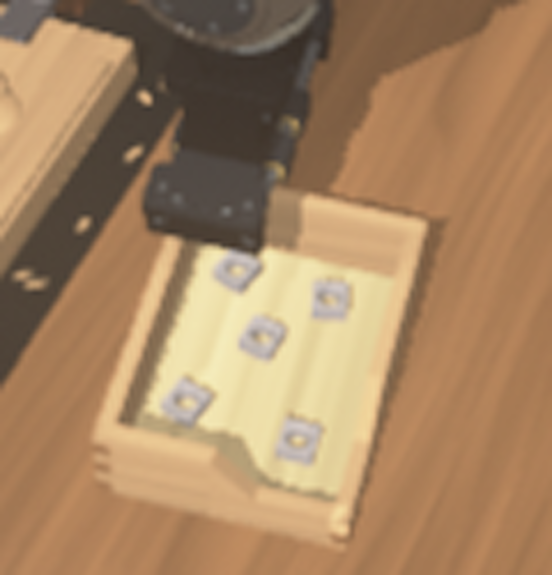

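```bash
python3 -m inch '[0.00055,-0.0058,-0.00055,1.06,0,1.06,1,0.00055,-0.0058,-0.00055,1.06,0,1.06,1,0.00055,-0.0058,-0.00055,1.06,0,1.06,1,0.00055,-0.0058,-0.00055,1.06,0,1.06,1,0.00055,-0.0058,-0.00055,1.06,0,1.06,1,0.00055,-0.0058,-0.00055,1.06,0,1.06,1,0.00055,-0.0058,-0.00055,1.06,0,1.06,1,0.00055,-0.0058,-0.00055,1.06,0,1.06,1,0,0,0,0,0,0,1,0,0,0,0,0,0,1]';  python3 - <<'E'
from h import *
s=grab("side","9"); st=env.state(); print(st["eef_pos"],st["ft_force"],st["moment"],st["opening"],st["joints"])
crop(s,195,145,315,270,4.6,"pics/s9.png")
E
```

```text
t: 11.1
eef_pos: [598.5, 15.1, 93.6]
tcp_rot: [-1.346, 0.219, -2.937]
ft_force: [0.7, -0.6, -5.1]
opening: 0.103
[598.56549041  14.98261219  93.54145978] [-1.06149408  0.09223678 -4.83570925] [-0.15095579  0.14327436 -0.05197469] 0.10484819241035896 [-0.00594346  0.54468696  1.91560122 -0.40897562  0.45344157  1.73423303]
```

View pics/s9.png

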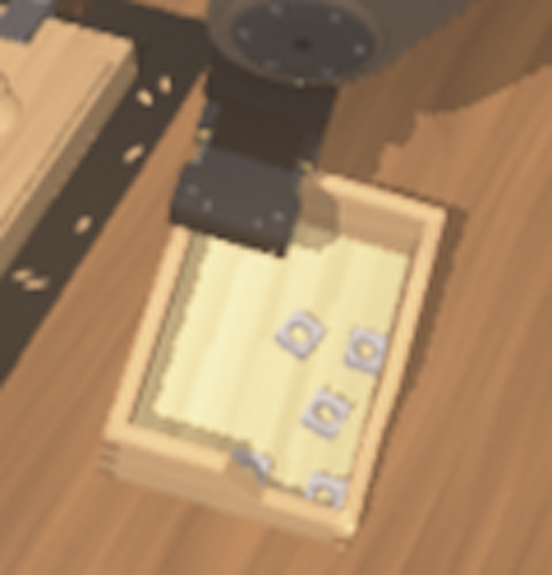

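```bash
python3 -m inch '[0.00055,-0.0058,-0.00055,1.06,0,1.06,1,0.00055,-0.0058,-0.00055,1.06,0,1.06,1,0.00055,-0.0058,-0.00055,1.06,0,1.06,1,0.00055,-0.0058,-0.00055,1.06,0,1.06,1,0.00055,-0.0058,-0.00055,1.06,0,1.06,1,0,0,0,0,0,0,1,0,0,0,0,0,0,1]';  python3 - <<'E'
from h import *
s=grab("side","10"); st=env.state(); print(st["eef_pos"],st["ft_force"],st["moment"],st["opening"],st["joints"])
crop(s,195,145,315,270,4.6,"pics/s10.png")
E
```

```text
t: 11.85
eef_pos: [587.1, 23.0, 119.3]
tcp_rot: [-1.246, 0.308, -2.912]
ft_force: [-0.7, 0.8, -5.0]
opening: 0.103
[587.19044953  22.88000676 119.22797689] [ 0.13690911  0.06356513 -5.49886309] [-0.04143879  0.24823169  0.0127117 ] 0.10547160943297983 [ 0.04778731  0.48858557  1.98836095 -0.73572699  0.40026072  2.08605788]
```

View pics/s10.png

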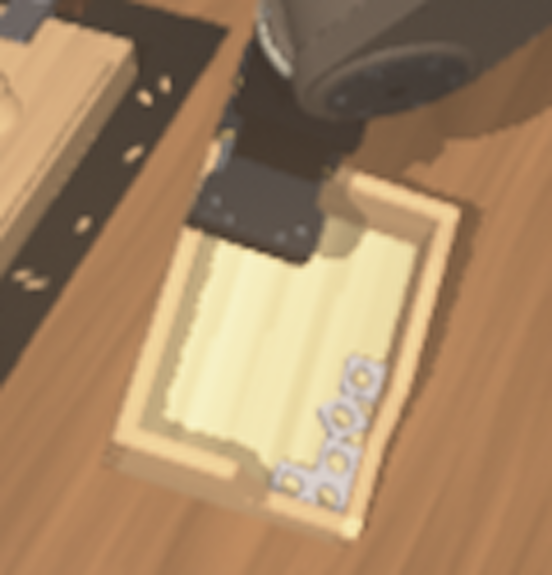

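```bash
python3 -m inch '[0.00055,-0.0058,-0.00055,1.06,0,1.06,1,0.00055,-0.0058,-0.00055,1.06,0,1.06,1,0.00055,-0.0058,-0.00055,1.06,0,1.06,1,0.00055,-0.0058,-0.00055,1.06,0,1.06,1,0,0,0,0,0,0,1,0,0,0,0,0,0,1,0,0,0,0,0,0,1,0,0,0,0,0,0,1]';  python3 - <<'E'
from h import *
from scipy.spatial.transform import Rotation as R
s=grab("side","11"); t=grab("top","11"); st=env.state(); print(st["eef_pos"],st["tcp_rot"],st["ft_force"],st["moment"],st["opening"],st["joints"])
M=R.from_euler("xyz",st["tcp_rot"]).as_matrix(); print("tilt",np.degrees(np.arccos(-M[2,1])), "foot", st["eef_pos"]+M@[118.7,26.6,-195])
crop(s,195,145,315,270,4.6,"pics/s11.png"); crop(t,185,140,295,230,7,"pics/t11.png"); crop(s,245,215,305,270,10,"pics/s11b.png")
E
```

```text
t: 12.7
eef_pos: [576.1, 30.6, 138.4]
tcp_rot: [-1.162, 0.378, -2.884]
ft_force: [0.6, 1.0, -5.7]
opening: 0.099
[575.93328768  30.62811806 138.46847829] [-1.16231946  0.37790908 -2.88343911] [-0.3705772   0.53307433 -5.27699541] [ 0.12116873  0.36960506 -0.03091697] 0.10686986073636906 [ 0.09833278  0.45086814  2.04646228 -1.04903263  0.40082462  2.42559612]
tilt 31.46376773358516 foot [ 4.62616786e+02  1.74869531e+02 -9.08327136e-03]
```

View pics/s11.png

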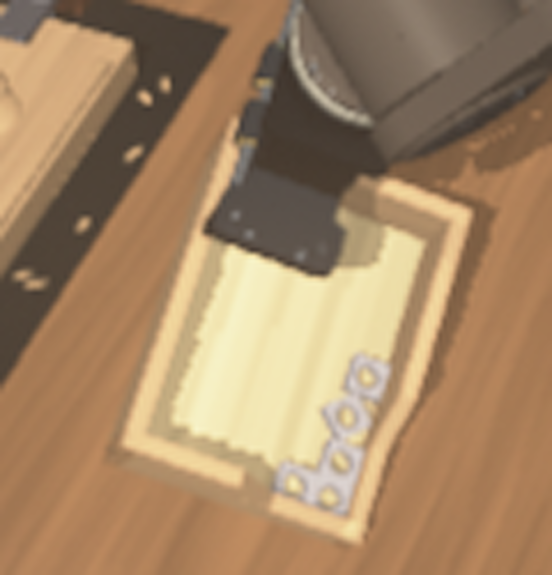

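View pics/s11b.png

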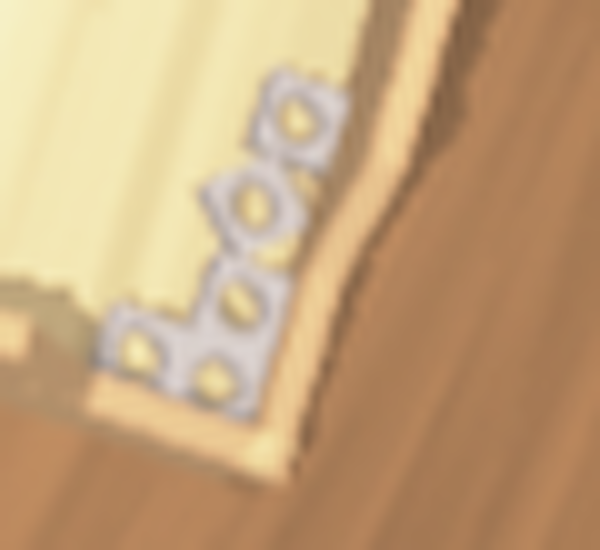

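View pics/t11.png

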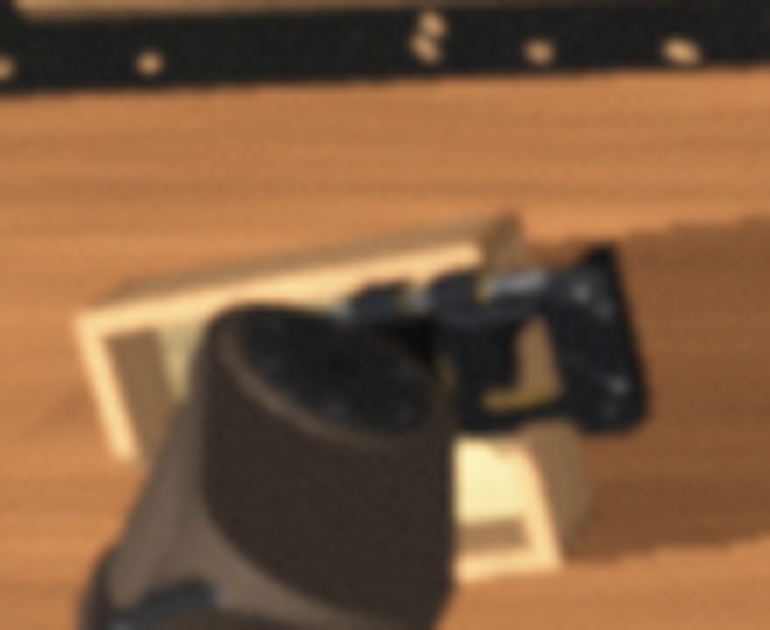

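```bash
cat >> h.py <<'E'
from scipy.spatial.transform import Rotation as Rot
def tray(st):
    M=Rot.from_euler("xyz",st["tcp_rot"]).as_matrix(); A=np.c_[M[:,2],-M[:,0],-M[:,1]]
    foot=st["eef_pos"]+M@[118.7,26.6,-195]; return A,foot+A@[100,75,0]
def onfloor(c,uv,A,o,z=19):
    d=c["R"].T@np.linalg.inv(c["mtx"])@np.array([uv[0],uv[1],1.]); p=-c["R"].T@c["t"]
    dl=A.T@d; pl=A.T@(p-o); return pl+dl*(z-pl[2])/dl[2]
E
python3 - <<'E'
from h import *
s=dict(np.load("pics/side11.npz")); A,o=tray(env.state())
for v in((217,380),(143,352),(242,303),(254,203),(300,118)):
    uv=((v[0]+.5)/10-.5+245,(v[1]+.5)/10-.5+215); p=onfloor(s,uv,A,o); print(p.round(1), np.linalg.norm(p[:2]-[-90,-65]).round(1))
for X in((-100,-75,30),(-90,-65,8),(-100,-75,0),(-100,-20,30),(-45,-75,30)):
    u=proj(s,o+A@np.array(X,float)); print(X,((u-[245,215]+.5)*10-.5).round())
print("uphill",np.degrees(np.arcsin(A[2,:2])))
E
```

```text
[-79.1 -51.8  19. ] 17.1
[-78.9 -30.6  19. ] 36.1
[-57.5 -52.1  19. ] 35.0
[-30.9 -47.2  19. ] 61.7
[ -4.6 -52.3  19. ] 86.4
(-100, -75, 30) [287. 480.]
(-90, -65, 8) [240. 441.]
(-100, -75, 0) [255. 493.]
(-100, -20, 30) [ 91. 409.]
(-45, -75, 30) [347. 282.]
uphill [21.66529902 21.65259505]
```

```bash
cat >> h.py <<'E'
P=np.array([[0,0,1],[-1,0,0],[0,-1,0]],float).T  # columns: tray ex,ey,ez in tool frame
P=np.c_[[0,0,1],[-1,0,0],[0,-1,0]].astype(float)
def Ades(tx,ty,yaw=-79.7):
    # uphill inclination: tray x axis rises by tx deg, tray y axis by ty deg
    sx,sy=np.sin(np.deg2rad([tx,ty])); n=np.array([-sx,-sy,np.sqrt(1-sx*sx-sy*sy)])
    ax=np.cross([0,0,1],n); s=np.linalg.norm(ax); v=ax/s*np.arcsin(s) if s>1e-9 else ax
    return Rot.from_euler("z",yaw,degrees=True).as_matrix()@Rot.from_rotvec(v).as_matrix()
def plan(st,Ad,pivot,N,pz=None):
    A,o=tray(st); M=A@np.linalg.inv(P)
    rv=Rot.from_matrix(P@A.T@Ad@P.T).as_rotvec()
    D=Rot.from_rotvec(rv/N).as_matrix()
    r=P@(np.array([95,43.7,26.6])-np.array(pivot,float))   # tcp rel pivot, tool frame
    sh=(D-np.eye(3))@r
    W=M.copy()
    mz=[]
    pw=o+A@np.array(pivot,float)
    for i in range(N):
        W=W@D; B=W@P; c=[(B@(np.array([x,y,0])-pivot))[2]+pw[2] for x in(-100,100) for y in(-75,75)]; mz.append(min(c))
    return sh, np.degrees(rv/N), np.round(mz,1)
E
python3 - <<'E'
from h import *
st=env.state(); A,o=tray(st)
print(np.degrees(np.arcsin(A[2])), np.abs(A-Ades(21.66,21.65)).max())
for N in(8,10):
    print(plan(st,Ades(32,0.5),(-100,-75,0),N))
E
```

```text
[21.66529902 21.65259505 58.53623227] 0.0007679863065510745
(array([-3.72424141,  1.50463922, -2.11459883]), array([ 1.16693492, -0.75453569, -2.59209986]), array([-0., -0., -0., -0., -0., -0., -0., -0.]))
(array([-2.98714537,  1.1868181 , -1.69025157]), array([ 0.93354794, -0.60362855, -2.07367989]), array([-0., -0., -0., -0., -0., -0., -0., -0., -0., -0.]))
```

```bash
python3 -m inch '[-0.00299,0.00119,-0.00169,0.93,-0.6,-2.07,1,-0.00299,0.00119,-0.00169,0.93,-0.6,-2.07,1,-0.00299,0.00119,-0.00169,0.93,-0.6,-2.07,1,-0.00299,0.00119,-0.00169,0.93,-0.6,-2.07,1,-0.00299,0.00119,-0.00169,0.93,-0.6,-2.07,1,-0.00299,0.00119,-0.00169,0.93,-0.6,-2.07,1,-0.00299,0.00119,-0.00169,0.93,-0.6,-2.07,1,-0.00299,0.00119,-0.00169,0.93,-0.6,-2.07,1,-0.00299,0.00119,-0.00169,0.93,-0.6,-2.07,1,-0.00299,0.00119,-0.00169,0.93,-0.6,-2.07,1]';  cat > look.py <<'E'
import sys
from h import *
n=sys.argv[1]
s=grab("side",n); st=env.state(); A,o=tray(st); np.savez(f"pics/pose{n}.npz",A=A,o=o)
print(st["t"],st["eef_pos"].round(1),st["ft_force"].round(1),st["moment"].round(2),round(st["opening"],3),st["joints"].round(2))
print("tilts",np.degrees(np.arcsin(A[2,:2])).round(1),"foot",(o+A@[-100,-75,0]).round(1))
crop(s,195,145,315,270,4.6,f"pics/s{n}.png"); crop(s,215,195,305,270,8,f"pics/s{n}b.png")
E
python3 look.py 12
```

```text
t: 13.8
eef_pos: [605.9, 47.8, 126.9]
tcp_rot: [-1.013, 0.009, -2.96]
ft_force: [0.2, 0.1, -3.3]
opening: 0.102
13.85 [606.6  48.2 126.5] [-0.4 -1.8 -2.4] [0.25 0.16 0.11] 0.102 [ 0.21  0.62  1.72 -0.71  0.95  2.07]
tilts [32.   0.4] foot [ 4.634e+02  1.756e+02 -2.000e-01]
```

View pics/s12.png

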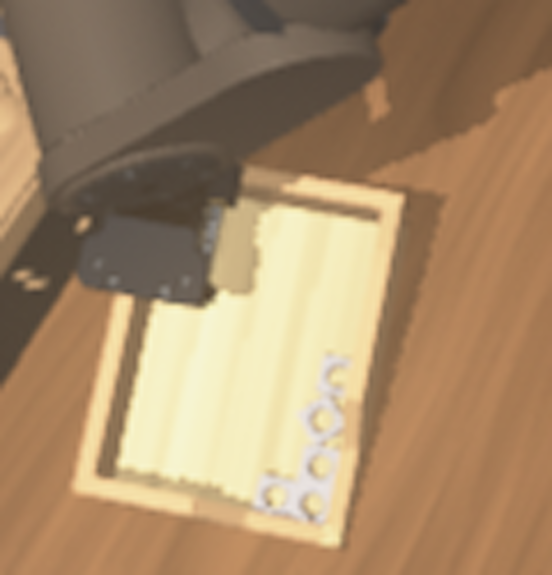

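View pics/s12b.png

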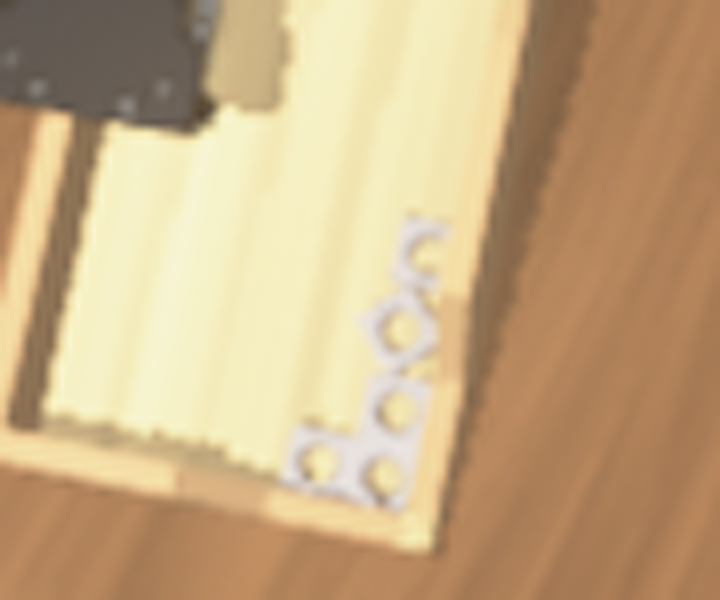

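```bash
python3 - <<'E'
from h import *
st=env.state()
print(plan(st,Ades(32,-6),(-100,75,0),4))
E
```

```text
(array([-2.31706261, -0.92769649,  0.22926334]), array([ 0.02522898, -0.45842794, -1.60001533]), array([0.8, 0.8, 0.8, 0.8]))
```

```bash
python3 -m inch '[-0.0023,-0.0009,0.0002,0,-0.46,-1.6,1,-0.0023,-0.0009,0.0002,0,-0.46,-1.6,1,-0.0023,-0.0009,0.0002,0,-0.46,-1.6,1,-0.0023,-0.0009,0.0002,0,-0.46,-1.6,1,0,0,0,0,0,0,1,0,0,0,0,0,0,1]'; python3 look.py 13
```

```text
t: 14.45
eef_pos: [614.5, 50.3, 129.9]
tcp_rot: [-1.012, -0.101, -2.991]
ft_force: [-0.0, 0.4, -4.9]
opening: 0.104
14.5 [614.3  50.3 130.1] [-0.8 -0.5 -6. ] [ 0.5  -0.37  0.03] 0.107 [ 0.21  0.66  1.62 -0.63  1.09  1.96]
tilts [31.9 -5.8] foot [462.3 180.2  16.7]
```

View pics/s13b.png

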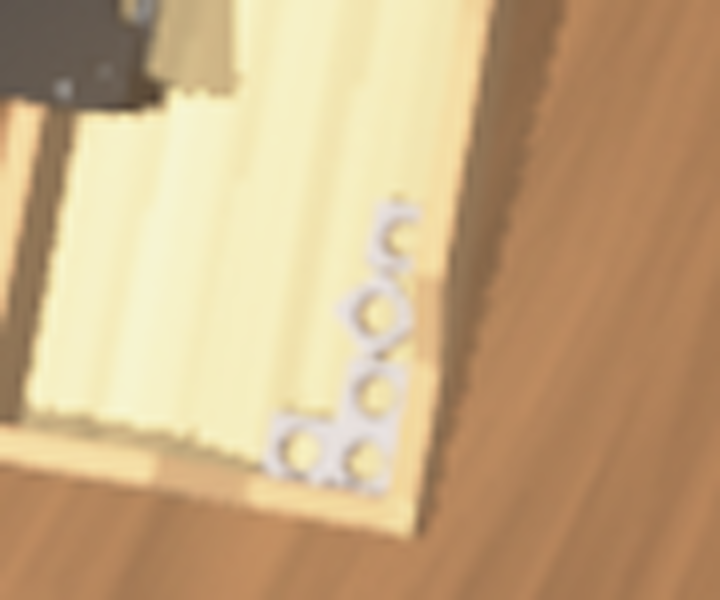

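```bash
python3 - <<'E'
from h import *
st=env.state()
d=np.load("pics/pose13.npz"); s=dict(np.load("pics/side13.npz"))
for X in((-100,-75,30),(-100,-20,30)): print(((proj(s,d['o']+d['A']@np.array(X,float))-[215,195]+.5)*8-.5).round())
print(plan(st,Ades(32,-14),(-100,75,0),5))
E
```

```text
[418. 532.]
[255. 504.]
(array([-2.37197421, -1.29705531,  0.18497286]), array([ 0.12633988, -0.46622632, -1.64914131]), array([1.6, 1.6, 1.6, 1.6, 1.6]))
```

```bash
python3 -m inch '[-0.0024,-0.0012,0.0002,0.13,-0.47,-1.65,1,-0.0024,-0.0012,0.0002,0.13,-0.47,-1.65,1,-0.0024,-0.0012,0.0002,0.13,-0.47,-1.65,1,-0.0024,-0.0012,0.0002,0.13,-0.47,-1.65,1,-0.0024,-0.0012,0.0002,0.13,-0.47,-1.65,1,0,0,0,0,0,0,1,0,0,0,0,0,0,1]'; python3 look.py 14
```

```text
t: 15.2
eef_pos: [626.6, 54.4, 133.7]
tcp_rot: [-0.993, -0.244, -3.034]
ft_force: [0.6, 0.0, -6.0]
opening: 0.103
15.25 [626.6  54.4 133.8] [-0.7 -0.3 -5.9] [ 0.5  -0.49 -0.03] 0.108 [ 0.21  0.73  1.48 -0.58  1.29  1.87]
tilts [ 32. -14.] foot [465.1 186.6  37.5]
```

View pics/s14b.png

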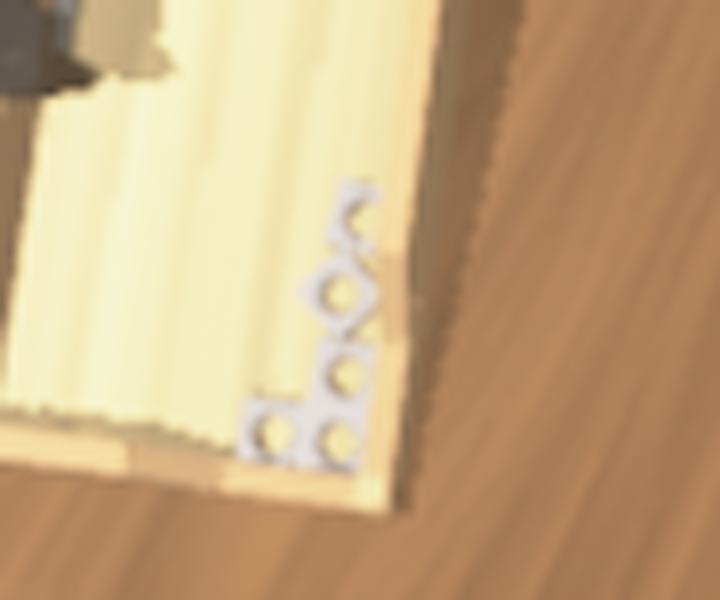

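```bash
python3 -m inch '[-0.0024,-0.0012,0.0002,0.15,-0.47,-1.65,1,-0.0024,-0.0014,0.0002,0.15,-0.47,-1.65,1,0,0,0,0,0,0,1]'; python3 look.py 15
```

```text
t: 15.55
eef_pos: [632.2, 56.1, 134.8]
tcp_rot: [-0.982, -0.302, -3.053]
ft_force: [0.0, -0.0, -6.0]
opening: 0.104
15.6 [631.9  56.  134.7] [-0.8  0.3 -5.8] [ 0.62 -0.62 -0.01] 0.109 [ 0.21  0.76  1.43 -0.56  1.37  1.83]
tilts [ 32.  -17.3] foot [467.5 189.5  45.5]
```

View pics/s15b.png

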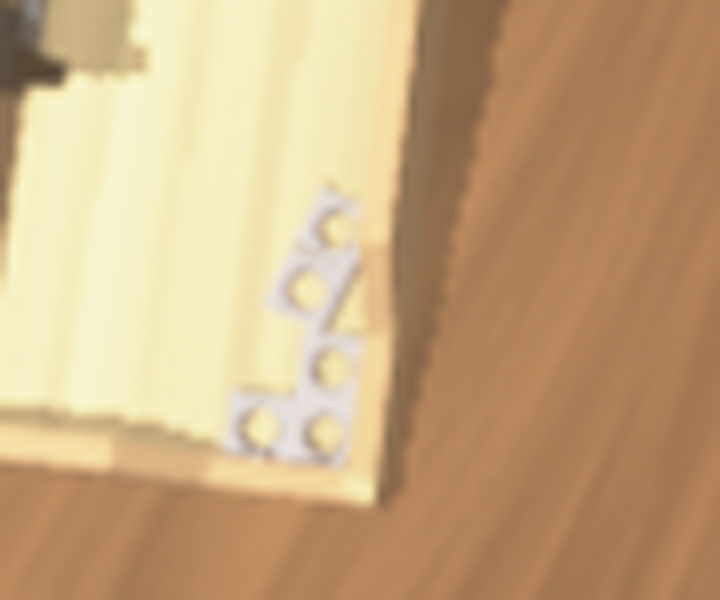

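```bash
python3 -m inch '[0,0,0,0,0,0,1,0,0,0,0,0,0,1,0,0,0,0,0,0,1]'; python3 look.py 16
```

```text
t: 15.9
eef_pos: [631.8, 56.1, 135.1]
tcp_rot: [-0.982, -0.302, -3.053]
ft_force: [-0.3, 0.2, -5.6]
opening: 0.107
15.95 [631.8  56.1 135.1] [ 0.4  0.4 -4.1] [ 0.56 -0.72 -0.03] 0.104 [ 0.21  0.76  1.43 -0.56  1.37  1.83]
tilts [ 32.  -17.3] foot [467.3 189.5  45.9]
```

View pics/s16b.png

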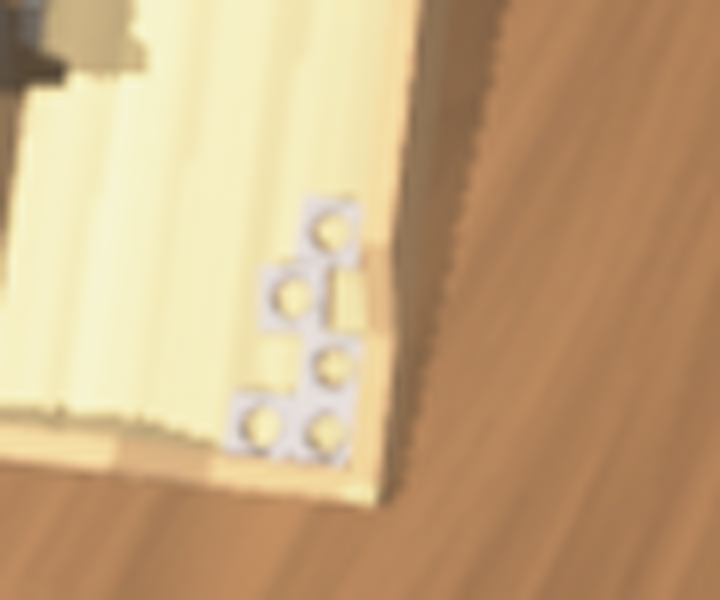

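```bash
python3 -m inch '[-0.0024,-0.0015,0.0002,0.17,-0.47,-1.65,1,-0.0012,-0.0007,0.0001,0.08,-0.23,-0.8,1,0,0,0,0,0,0,1]'; python3 look.py 17
```

```text
t: 16.25
eef_pos: [636.2, 57.4, 135.4]
tcp_rot: [-0.973, -0.345, -3.068]
ft_force: [-1.0, -0.3, -5.6]
opening: 0.103
16.3 [636.   57.4 135.4] [-0.3  0.1 -5.1] [ 0.62 -0.77  0.01] 0.104 [ 0.21  0.78  1.38 -0.55  1.43  1.81]
tilts [ 32.  -19.7] foot [469.4 191.7  51.5]
```

View pics/s17b.png

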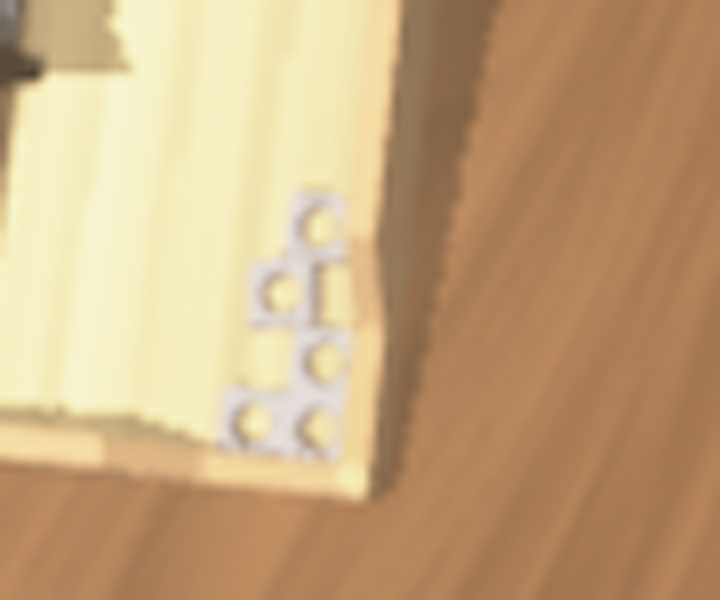

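```bash
python3 -m inch '[-0.0024,-0.0015,0.0002,0.17,-0.47,-1.65,1,-0.0024,-0.0015,0.0002,0.17,-0.47,-1.65,1,0,0,0,0,0,0,1,0,0,0,0,0,0,1]'; python3 look.py 18
```

```text
t: 16.7
eef_pos: [641.1, 59.0, 136.4]
tcp_rot: [-0.96, -0.401, -3.088]
ft_force: [-0.0, 0.8, -5.2]
opening: 0.101
16.75 [641.   59.1 136.5] [-1.   0.9 -6.7] [ 0.82 -0.77 -0.07] 0.103 [ 0.21  0.81  1.33 -0.55  1.5   1.78]
tilts [ 31.9 -23. ] foot [472.1 194.8  59.7]
```

View pics/s18b.png

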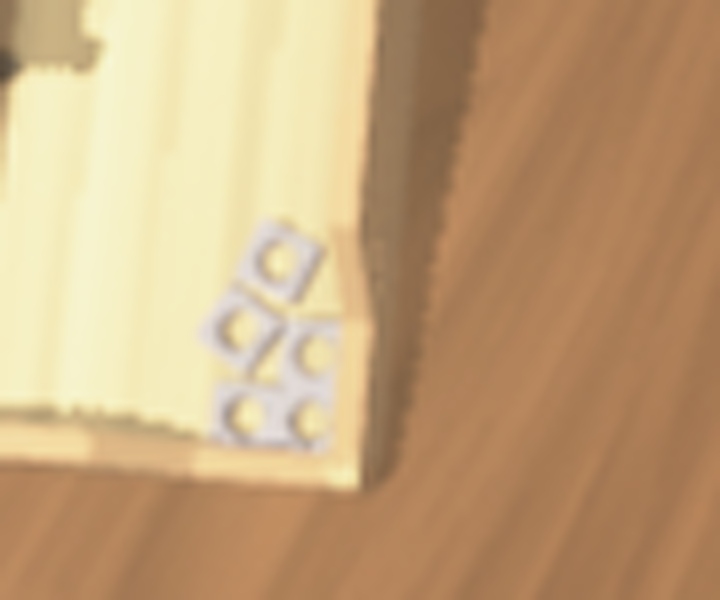

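```bash
python3 -m inch '[0,0,0,0,0,0,1,0,0,0,0,0,0,1]'; python3 look.py 19
```

```text
t: 16.95
eef_pos: [641.1, 59.2, 136.8]
tcp_rot: [-0.96, -0.401, -3.088]
ft_force: [1.1, 0.5, -4.9]
opening: 0.104
17.0 [641.2  59.1 136.8] [ 0.3 -0.2 -5.9] [ 0.56 -0.87  0.01] 0.103 [ 0.21  0.81  1.33 -0.55  1.5   1.78]
tilts [ 31.9 -23. ] foot [472.3 194.8  60. ]
```

View pics/s19b.png

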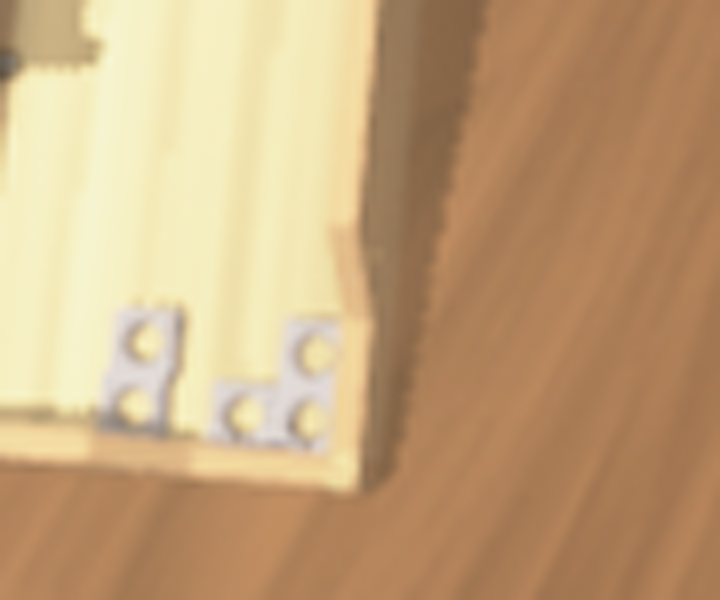

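```bash
python3 - <<'E'
from h import *
st=env.state()
print(plan(st,Ades(32,0.4),(-100,75,0),10))
E
```

```text
(array([ 3.36834436,  1.86636691, -0.32436389]), array([-0.15122521,  0.68103333,  2.3482253 ]), array([1.5, 1.5, 1.5, 1.5, 1.5, 1.5, 1.5, 1.5, 1.5, 0.4]))
```

```bash
python3 -m inch '[0.0034,0.0019,-0.0003,-0.15,0.68,2.35,1,0.0034,0.0019,-0.0003,-0.15,0.68,2.35,1,0.0034,0.0019,-0.0003,-0.15,0.68,2.35,1,0.0034,0.0019,-0.0003,-0.15,0.68,2.35,1,0.0034,0.0019,-0.0003,-0.15,0.68,2.35,1,0.0034,0.0019,-0.0003,-0.15,0.68,2.35,1,0.0034,0.0019,-0.0003,-0.15,0.68,2.35,1,0.0034,0.0019,-0.0003,-0.15,0.68,2.35,1,0.0034,0.0019,-0.0003,-0.15,0.68,2.35,1,0.0034,0.0019,-0.0003,-0.15,0.68,2.35,1]'; python3 -m inch '[0,0,0,0,0,0,1,0,0,0,0,0,0,1]'; python3 look.py 20;  python3 - <<'E'
from h import *
st=env.state()
A,o=tray(st)
d=np.load("pics/pose20.npz"); s=dict(np.load("pics/side20.npz"))
for X in((-100,-75,30),(-100,-20,30)): print(((proj(s,d['o']+d['A']@np.array(X,float))-[215,195]+.5)*8-.5).round())
print(plan(st,Ades(22,22),(-100,-75,0),10), Ades(22,22)[2,2])
E
```

```text
t: 18.0
eef_pos: [606.2, 46.9, 128.3]
tcp_rot: [-1.012, 0.01, -2.959]
ft_force: [2.9, -1.6, 2.7]
opening: 0.104
t: 18.2
eef_pos: [605.8, 47.1, 127.5]
tcp_rot: [-1.012, 0.006, -2.96]
ft_force: [1.2, 0.2, -0.2]
opening: 0.106
18.25 [606.   47.1 127.4] [ 0.3 -0.6  0.7] [ 0.55  0.23 -0.08] 0.107 [ 0.21  0.62  1.72 -0.71  0.95  2.07]
tilts [32.   0.4] foot [462.6 174.5   0.7]
[434. 548.]
[270. 514.]
(array([ 3.11099189, -1.27468993,  1.68358565]), array([-0.89874134,  0.61436135,  2.12587773]), array([0.7, 0.7, 0.7, 0.7, 0.7, 0.7, 0.7, 0.7, 0.7, 0.7])) 0.8481390218228678
```

View pics/s20b.png

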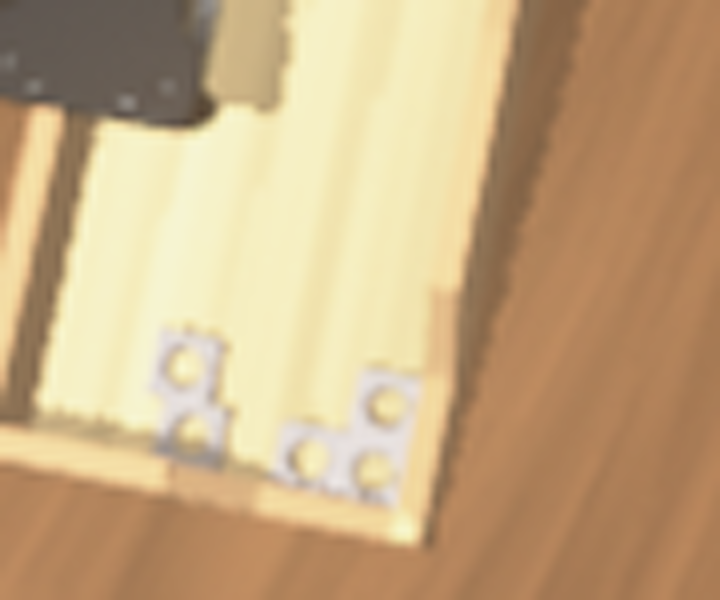

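```bash
python3 - <<'E'
from h import *
st=env.state()
print(plan(st,Ades(21.66,21.66),(-100,-75,0),10))
E
```

```text
(array([ 3.05698731, -1.07304399,  1.68031486]), array([-0.93718435,  0.60449253,  2.09104129]), array([0.7, 0.7, 0.7, 0.7, 0.7, 0.7, 0.7, 0.7, 0.7, 0.7]))
```

```bash
python3 -m inch '[0.00305,-0.00107,0.00168,-0.94,0.6,2.09,1,0.00305,-0.00107,0.00168,-0.94,0.6,2.09,1,0.00305,-0.00107,0.00168,-0.94,0.6,2.09,1,0.00305,-0.00107,0.00168,-0.94,0.6,2.09,1,0.00305,-0.00107,0.00168,-0.94,0.6,2.09,1,0.00305,-0.00107,0.00168,-0.94,0.6,2.09,1,0.00305,-0.00107,0.00168,-0.94,0.6,2.09,1,0.00305,-0.00107,0.00168,-0.94,0.6,2.09,1,0.00305,-0.00107,0.00168,-0.94,0.6,2.09,1,0.00305,-0.00107,0.00168,-0.94,0.6,2.09,1]'; python3 -m inch '[0,0,0,0,0,0,1,0,0,0,0,0,0,1,0,0,0,0,0,0,1,0,0,0,0,0,0,1]'; python3 look.py 21;  python3 - <<'E'
from h import *
d=np.load("pics/pose21.npz"); s=dict(np.load("pics/side21.npz"))
for X in((-100,-75,30),(-100,-20,30),(-100,-75,0)): print(((proj(s,d['o']+d['A']@np.array(X,float))-[215,195]+.5)*8-.5).round())
E
```

```text
t: 19.25
eef_pos: [575.8, 30.0, 138.3]
tcp_rot: [-1.162, 0.378, -2.881]
ft_force: [1.0, -1.3, -4.6]
opening: 0.103
t: 19.65
eef_pos: [576.3, 30.5, 138.6]
tcp_rot: [-1.163, 0.378, -2.882]
ft_force: [-0.1, -1.0, -5.1]
opening: 0.103
19.7 [576.2  30.5 138.6] [ 0.1  0.2 -6.4] [ 0.03  0.47 -0.03] 0.101 [ 0.1   0.45  2.05 -1.05  0.4   2.42]
tilts [21.6 21.6] foot [4.625e+02 1.745e+02 2.000e-01]
[470. 543.]
[314. 487.]
[445. 553.]
```

View pics/s21b.png

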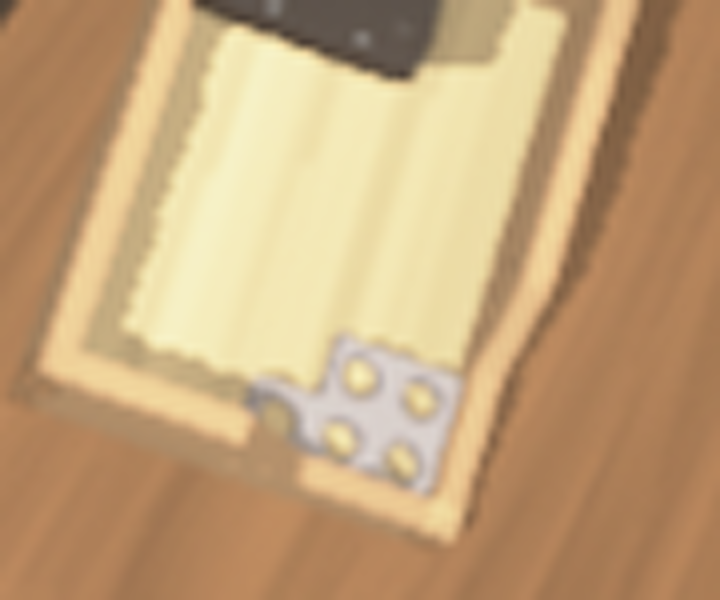

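```bash
cat > avg.py <<'E'
from h import *
F=[]
for i in range(8):
    env.read_camera("side"); st=env.state(); F.append(np.r_[st["ft_force"],st["moment"]])
F=np.array(F); print(st["t"],F.mean(0).round(2),(F.std(0)/8**.5).round(2),st["eef_pos"].round(1))
E
python3 avg.py
python3 - <<'E'
from h import *
st=env.state(); M=Rot.from_euler("xyz",st["tcp_rot"]).as_matrix(); print("1mm down in tool:",(M.T@[0,0,-1]).round(3))
E
```

```text
20.1 [ 0.15 -0.07 -5.48  0.02  0.43  0.  ] [0.16 0.19 0.17 0.01 0.01 0.01] [575.9  30.3 138.7]
1mm down in tool: [ 0.369  0.853 -0.369]
```

Nudge 1.5 mm straight down and compare the load the hand carries.

```bash
python3 -m inch '[0.00055,0.00128,-0.00055,0,0,0,1,0,0,0,0,0,0,1,0,0,0,0,0,0,1]'; python3 avg.py
```

```text
t: 20.4
eef_pos: [576.0, 30.3, 137.3]
tcp_rot: [-1.163, 0.378, -2.882]
ft_force: [-0.5, -0.8, -3.7]
opening: 0.104
20.8 [ 0.34 -0.5  -3.43  0.04  0.4  -0.01] [0.17 0.13 0.16 0.01 0.01 0.01] [575.9  30.3 137.3]
```

```bash
python3 look.py 22;  python3 - <<'E'
from h import *
t=grab("top","22"); t0=np.load("pics/top0.npz")["pixels"].astype(int)
d=np.load("pics/pose22.npz"); s=dict(np.load("pics/side22.npz"))
for v in((403,463),(342,440),(420,399),(361,376),(278,416)):
    uv=((v[0]+.5)/8-.5+215,(v[1]+.5)/8-.5+195); p=onfloor(s,uv,d['A'],d['o']); print(p.round(1), np.linalg.norm(p[:2]-[-90,-65]).round(1))
df=np.abs(t["pixels"].astype(int)-t0).max(2)
for n,(a,b,c,e) in dict(mallet=(385,208,435,247),gouge=(360,103,378,190),tin=(140,153,175,185),panel=(165,80,325,155)).items(): print(n,(df[b:e,a:c]>40).sum(),df[b:e,a:c].mean().round(1))
E
```

```text
20.85 [575.9  30.3 137.2] [ 0.3  0.1 -3.3] [ 0.07  0.37 -0.04] 0.104 [ 0.1   0.45  2.05 -1.06  0.4   2.43]
tilts [21.6 21.7] foot [462.3 174.5  -1.2]
[-79.8 -47.8  19. ] 20.0
[-79.5 -26.   19. ] 40.4
[-57.7 -46.9  19. ] 37.1
[-57.3 -25.6  19. ] 51.2
[-79.3  -3.3  19. ] 62.6
mallet 325 22.0
gouge 0 14.4
tin 0 11.6
panel 0 11.4
```

View pics/s22b.png

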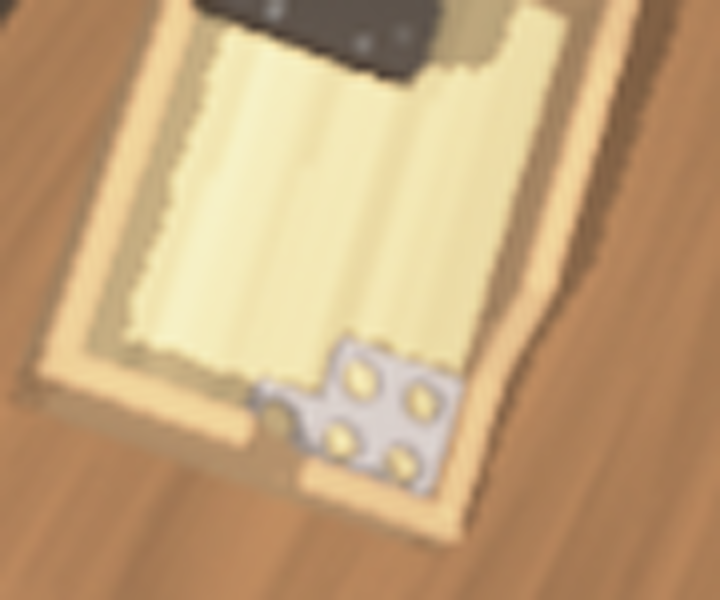

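View pics/side_22.png

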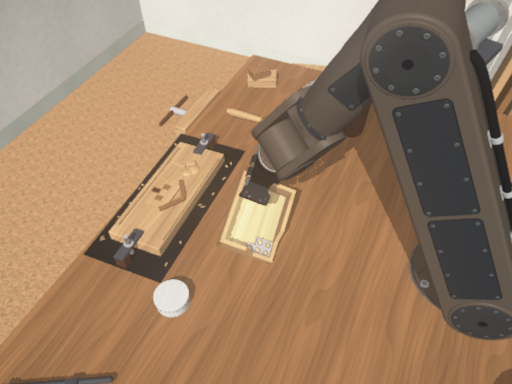

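View pics/top_22.png

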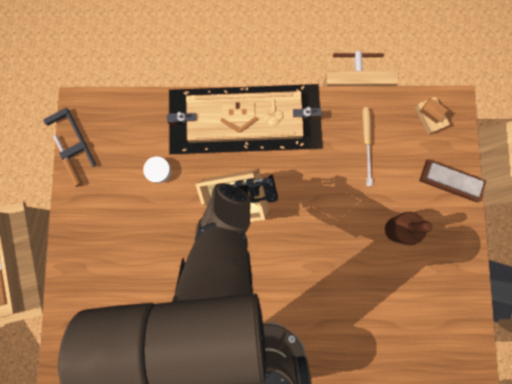

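```bash
python3 -m inch '[0,0,0,0,0,0,1,0,0,0,0,0,0,1,0,0,0,0,0,0,1]'; python3 -c "
from cell import env
s=env.state(); print(s['t'],abs(s['qvel']).max(),s['opening']); env.job_done()"
```

```text
t: 21.2
eef_pos: [575.9, 30.3, 137.2]
tcp_rot: [-1.163, 0.378, -2.882]
ft_force: [0.5, -0.2, -3.0]
opening: 0.098
21.2 0.0023313270037564927 0.09783411730197049
the job is handed in; nothing more can be done
```

The stray nut is in the tray, and I'm holding the tray tipped about 31° onto its pick-up corner, with all five nuts together there. I handed the job in at 21.2 s; no verdict is reported.

**How it went:** I put the nut in first, then gripped the +x wall and tipped the tray on its foot corner. At first the nuts lined up along one wall, with the last one 86 mm from the corner. To break the line I briefly tilted the tray the other way, resting it on its neighbouring corner, so the pick-up corner lifted about 60 mm off the bench. Then I tipped it back.

**Last checks:**
- **Nuts:** all five are in the tray, in a tight block 20 to 63 mm from the inside of the pick-up corner.
- **Corner on the bench:** lowering the hand 1.5 mm cut the load it carries from 5.5 to 3.4 N, so the corner is resting on the bench.
- **Holding still:** the arm was still, with the grip closed on the 10 mm wall.
- **Other items:** before and after pictures of the gouge, tin and relief match. The mallet area differs, but by eye that is only the arm's shadow; the mallet is at the same pixel as before.

**Small disagreement:** the tray corner now appears about 1 pixel (2–5 mm) from where the grip geometry predicts. The tray probably slipped slightly in the fingers during the reverse tilt.

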